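Unstack the check weights into their holders

TASK

The check weights were left in a stack after the balance was checked. Take the stack apart from the top, one weight at a time, and set each down gently and flat in its own round holder before taking the next: the knobbed brass-yellow one in the yellow holder (the smallest), the copper one in red, the bright steel one in green, and the dark one from the bottom in blue (the largest). Keep the weights upright and drop none, and leave the small beaker and the red-capped vial standing where they are.

Things in the scene. Friction and masses are not known exactly. Their poses are not given: they have to be found in the camera images.
- weight_50: 50 g knobbed brass-yellow weight, a cylinder 20 mm in diameter narrowing to a neck and a knob, 31 mm tall. At the start it is the top of the stack, 64 mm above the table. Loose, true mass within 15 %; the weights are stacked within a few mm of one another's axis. Origin: centre of its underside; z up its axis. Grasp it round its side.
- weight_100: 100 g copper-red disc weight, 30 mm in diameter, 18 mm tall, third from the bottom of the stack at the start, 46 mm above the table. Loose, true mass within 15 %; the weights are stacked within a few mm of one another's axis. Origin: centre of its underside; z up its axis. Grasp it round its side.
- weight_200: 200 g bright steel disc weight, 40 mm in diameter, 20 mm tall, second from the bottom of the stack at the start, 26 mm above the table. Loose, true mass within 15 %; the weights are stacked within a few mm of one another's axis. Origin: centre of its underside; z up its axis. Grasp it round its side.
- weight_500: 500 g dark grey steel disc weight, 54 mm in diameter, 26 mm tall, the bottom of the stack, standing on the table at the start. Loose, true mass within 15 %; the weights are stacked within a few mm of one another's axis. Origin: centre of its underside; z up its axis. Grasp it round its side.
- holder_50: Holder of the 50 g weight: round open wooden dish with a yellow floor, the smallest of the four; recess 36 mm across, 46 mm across the outside (5 mm wall), 10 mm tall, floor 4 mm above the table, so the recess is 6 mm deep. Fixed to the table. Origin: centre of its underside, on the table; z up.
- holder_100: Holder of the 100 g weight: round open wooden dish with a red floor, the second smallest; recess 46 mm across, 56 mm across the outside (5 mm wall), 10 mm tall, floor 4 mm above the table, so the recess is 6 mm deep. Fixed to the table. Origin: centre of its underside, on the table; z up.
- holder_200: Holder of the 200 g weight: round open wooden dish with a green floor, the second largest; recess 56 mm across, 66 mm across the outside (5 mm wall), 10 mm tall, floor 4 mm above the table, so the recess is 6 mm deep. Fixed to the table. Origin: centre of its underside, on the table; z up.
- holder_500: Holder of the 500 g weight: round open wooden dish with a blue floor, the largest; recess 70 mm across, 80 mm across the outside (5 mm wall), 10 mm tall, floor 4 mm above the table, so the recess is 6 mm deep. Fixed to the table. Origin: centre of its underside, on the table; z up.
- small_beaker: Bystander: small empty clear glass beaker, 43 mm wide (48 mm at the spout), 56 mm tall, loose and upright on the table. Origin: centre of its underside; z up.
- red_vial: Bystander: small vial with a red cap, 25 mm in diameter, 47 mm tall, loose and upright on the table. Origin: centre of its underside; z up.
Not all that is in view belongs to the job. What is shaped like the holder_50 but purple or turquoise is not meant.

How it is judged:
On the way, in this order (a step that is already met when the one before it is completed fails the run):
1. the knobbed 50 g weight is let go, flat on the floor of its yellow holder (horizontal distance between weight_50 and holder_50 below 0.0105 m and z of weight_50 in the frame of holder_50 between 0.001 and 0.0065 m and angle between weight_50's own z axis and vertical below 0.1 rad and linear speed of weight_50 below 0.02 m/s and angular speed of weight_50 below 0.5 rad/s and contact force between the fingers and weight_50 below 0.1 N), for 0.2 s.
2. the copper 100 g weight is let go, flat on the floor of its red holder (horizontal distance between weight_100 and holder_100 below 0.0105 m and z of weight_100 in the frame of holder_100 between 0.001 and 0.0065 m and angle between weight_100's own z axis and vertical below 0.1 rad and linear speed of weight_100 below 0.02 m/s and angular speed of weight_100 below 0.5 rad/s and contact force between the fingers and weight_100 below 0.1 N), for 0.2 s.
3. the bright steel 200 g weight is let go, flat on the floor of its green holder (horizontal distance between weight_200 and holder_200 below 0.0105 m and z of weight_200 in the frame of holder_200 between 0.001 and 0.0065 m and angle between weight_200's own z axis and vertical below 0.1 rad and linear speed of weight_200 below 0.02 m/s and angular speed of weight_200 below 0.5 rad/s and contact force between the fingers and weight_200 below 0.1 N), for 0.2 s.
4. the dark steel 500 g weight is let go, flat on the floor of its blue holder (horizontal distance between weight_500 and holder_500 below 0.0105 m and z of weight_500 in the frame of holder_500 between 0.001 and 0.0065 m and angle between weight_500's own z axis and vertical below 0.1 rad and linear speed of weight_500 below 0.02 m/s and angular speed of weight_500 below 0.5 rad/s and contact force between the fingers and weight_500 below 0.1 N), for 0.2 s.
At the end, for the whole second after the job is handed in: All four weights stand upright (within 0.1 rad), let go and at rest, each flat on the floor of its own holder (underside less than 6.5 mm above the table, axis within 10.5 mm of the holder's); beaker and vial stand upright within 30 mm of where they were (all of step 1 and all of step 2 and all of step 3 and all of step 4 and distance of each of small_beaker, red_vial from where it was at the start of the episode below 0.03 m and angle between each of small_beaker, red_vial's own z axis and vertical below 0.3 rad); the robot touches nothing.
It fails at once if the small beaker is moved 30 mm or knocked over (distance of small_beaker from where it was at the start of the episode above 0.03 m or angle between small_beaker's own z axis and vertical above 0.3 rad).
It fails at once if the red vial is moved 30 mm or knocked over (distance of red_vial from where it was at the start of the episode above 0.03 m or angle between red_vial's own z axis and vertical above 0.3 rad).
It fails at once if a weight is tipped over by more than 0.6 rad (angle between any of weight_50, weight_100, weight_200, weight_500's own z axis and vertical above 0.6 rad).
It fails at once if a weight is dropped (moves faster than 0.6 m/s, as after a fall of 18 mm, with no finger touching it) ((linear speed of weight_50 above 0.6 m/s and contact force between the fingers and weight_50 below 0.05 N) or (linear speed of weight_100 above 0.6 m/s and contact force between the fingers and weight_100 below 0.05 N) or (linear speed of weight_200 above 0.6 m/s and contact force between the fingers and weight_200 below 0.05 N) or (linear speed of weight_500 above 0.6 m/s and contact force between the fingers and weight_500 below 0.05 N)).
It also fails if it takes over 106 s, if anything falls off the work surface, if the arm or the gripper's body presses on something with over 40 N, if the wrist force passes 120 N, or if a joint passes its speed limit or range.

ROBOT

A 7-joint arm with a two-finger parallel gripper is mounted at the origin on a cart in front of the work surface, level with it; the furniture and walls round the work are solid. World frame = base frame: x ahead of the robot, y to its left, z up, the work surface at z = 0. Lengths are in m, angles in rad, forces in N, time in s.
With the tool pointing down it reaches from about 0.425 to 0.925 m from the base axis. Payload 6.8 kg.
Tool frame: the origin (TCP) lies midway between the tips of the shut fingers; the grasp point (between the pads) lies 19 mm behind it (grip_point_offset is the z of the grasp point in the tool frame, in m); z points along the fingers, y is the line along which they close (so a half turn about z gives the same grasp; the last joint's range is limited). The gripper opens to 85 mm and grips with 20 to 120 N. Pads are 22 mm wide; open, the fingers measure 114 mm over their backs; the gripper's body (76 mm by 85 mm) begins 54 mm behind the grasp point. The pads swing forward as they close: fully open they stand 13 mm farther back than shut.
Start: joints at [1.066, 0.477, 0.022, 1.555, -0.011, 1.109, -0.083], TCP at [0.261, -0.623, 0.231] pointing down, gripper open.
Joint ranges: [-2.96, 2.96], [-0.34, 2.1], [-1.41, 1.46], [0.24, 2.44], [-1.37, 4.51], [0.17, 1.92], [-2.96, 2.96]. Speed limits (rad/s): [2.39, 2.39, 3.14, 3.14, 3.14, 3.14, 3.14].

INTERFACE

Orientations are given as a rotation vector (axis times angle).
In Python, from bench import get_obs, grab_frame, calibration, hand_in, grip_point_offset gives the robot as it stands.
- The arm moves only by the shell command python3 -m pendant 'ROWS' [OPENING] [FORCE]. ROWS is a JSON object of lists of equal length, an entry for each row: "translation": the shift along the world's x, y, z in units of 25 mm (1.0 is 25 mm), a list of three; "delta_rot": the turn, a rotation vector about the world's x, y, z in units of 5 degrees (1.0 is 5 degrees), a list of three. In form: {"translation": [[dx, dy, dz], ...], "delta_rot": [[rx, ry, rz], ...]}. A call has 1 to 12 rows; each row is the pose to reach, as a shift and turn from the pose commanded when the call began; what a row does not reach only later rows make up. A row lasts 1/8 s, in which the tool goes at most 62.5 mm and 10.7 degrees, less where a joint would pass 70% of its speed; a pose out of reach is approached as far as the arm can. A call with a gripper value outside its range is refused whole. OPENING is the opening, from 0 (shut) to 1 (fully open), set as the call begins (- or left out, the last holds). The fingers move at their own pace and stop on an object; FORCE is the grip in N (left out, the last holds). Time passes only in rows, so rows that repeat a pose let the fingers close. It gives the time, the measured TCP pose, the force, the opening and the grip force at its end, in the units of the state.
- get_obs(): the state, without advancing time (a new reading comes with each control period).
- grab_frame(name): name is "scene" or "top"; returns (picture, depth): 420x560x3 uint8, red, green, blue; 420x560 float32, m along the optical axis (not along the pixel's ray), 0 where there is no reading.
- calibration(name): a dict with "K" (3x3 intrinsics, pixels), "rvec" (rotation vector, rad) and "tvec" (3), from world to camera coordinates, as OpenCV has them. Camera axes: x right, y down, z forward; pixel columns grow to the right and rows downward; lengths in m; the calibration is good to about 2 mm. A picture is of the moment at which its call begins. calibration takes no time and is no camera call.
- hand_in(): hands the job in; it is judged then, once.
The state is a dict: "clock": time; "joints": joint angles; "qvel": joint speeds; "tau": joint torques, N m; "tcp_pos": TCP position; "orientation": TCP orientation; "contact_force": force on the tool from outside, world axes, zero at the start; "moment": the same for the moment, N m; "grip_width": finger opening in m; "gripper_force": force on a finger pad.
Only numpy, scipy, OpenCV 4.12 (cv2) and the standard library are available. Lean on these libraries where they do the work, as an engineer would, in place of code of your own. Each camera call takes 0.05 s, during which the arm holds its last target. There are 200 camera calls.

## Working session

There is one attempt and no reset: what is moved stays moved. The work goes in short steps, Python scripts to look and compute and a shell command to move; the robot and the scene stay as the last step left them, time stands still between calls to the robot, and variables do not carry over. Pictures are saved under pics/ and viewed, at most 18 in all, crops included, and the job is handed in when it is done.

```bash
mkdir -p pics; ls; python3 - <<'E'
from bench import *
import cv2
print(get_obs()); print(grip_point_offset)
for n in ("scene","top"):
    p,d=grab_frame(n); c=calibration(n); print(n,c)
    cv2.imwrite(f"pics/{n}0.png",cv2.cvtColor(p,cv2.COLOR_RGB2BGR))
E
```

```text
pics
{'clock': 0.0, 'joints': array([ 1.0659264 ,  0.47776538,  0.0223278 ,  1.55648548, -0.01148757,
        1.10930671, -0.08308359]), 'qvel': array([-0.00088981,  0.00173732,  0.00044435, -0.00033665, -0.00044962,
       -0.00132559, -0.00224673]), 'tau': array([ 1.17456384e-03, -5.96461129e+01,  1.60863519e+00, -2.81203026e+01,
        1.25305113e-02,  9.35228483e-03,  3.54382806e-06]), 'tcp_pos': array([ 0.26059959, -0.62200303,  0.23033441]), 'orientation': array([-3.07822435e+00, -6.18899090e-01,  7.84699040e-04]), 'contact_force': array([-0.00692583, -0.33643699, -0.4284794 ]), 'moment': array([-0.0450044 , -0.04421765,  0.06722662]), 'gripper_force': 0.0, 'grip_width': 0.08539012578307814}
-0.0187
scene {'K': array([[415.87776793,   0.        , 277.891273  ],
       [  0.        , 415.87776793, 210.56127492],
       [  0.        ,   0.        ,   1.        ]]), 'rvec': array([ 1.99317853, -1.20618599,  0.53407609]), 'tvec': array([-0.24852357,  0.36385678,  0.80195919])}
top {'K': array([[464.99292459,   0.        , 285.62221141],
       [  0.        , 464.99292459, 204.09627813],
       [  0.        ,   0.        ,   1.        ]]), 'rvec': array([ 2.16029352, -2.14736526,  0.14069816]), 'tvec': array([0.01803242, 0.53704188, 1.2465796 ])}
```

View pics/scene0.png

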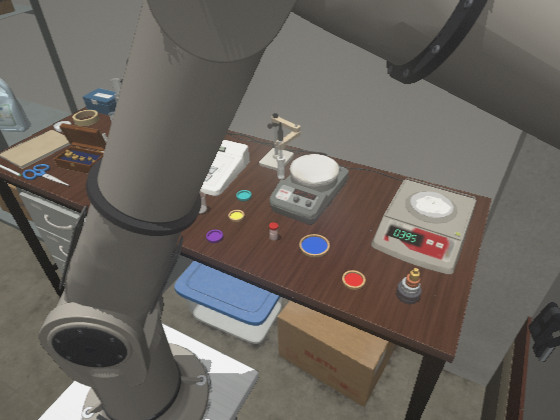

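View pics/top0.png

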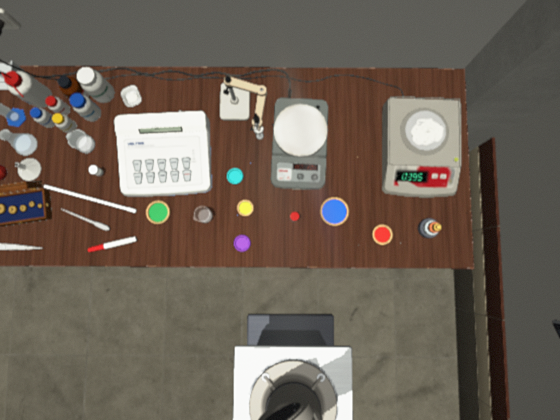

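The top view shows the stack at (430,228) and the red holder at (382,235). Blue is at (335,211), yellow at (245,208) and green at (158,212). The vial is at (294,216) and the beaker at (203,214). The decoys are turquoise (235,176), purple (242,243), the red-green blob on the scale (425,178), and the red vial cap against the red holder. Next I'll measure these.

```bash
cat > h.py <<'E'
import numpy as np, cv2
from bench import *
def cam(n):
    c=calibration(n); R=cv2.Rodrigues(np.array(c["rvec"]))[0]; return np.array(c["K"]),R,np.array(c["tvec"]).ravel()
def ray(n,uv,z):
    K,R,t=cam(n); o=-R.T@t; d=R.T@np.linalg.inv(K)@np.array([uv[0],uv[1],1.]); return o+d*(z-o[2])/d[2]
def cloud(n,d):
    K,R,t=cam(n); v,u=np.mgrid[:420,:560]; X=np.stack([(u-K[0,2])/K[0,0]*d,(v-K[1,2])/K[1,1]*d,d],-1)
    return (X-t)@R
def proj(n,P):
    K,R,t=cam(n); q=K@(R@np.array(P)+t); return q[:2]/q[2]
HUE={"yellow":(24,34),"red":(0,8),"green":(45,75),"blue":(105,125)}
def blob(n,p,name,c,r):
    h=cv2.cvtColor(p,cv2.COLOR_RGB2HSV); a,b=HUE[name]
    m=((h[...,0]>=a)&(h[...,0]<=b)|((name=="red")&(h[...,0]>172)))&(h[...,1]>140)&(h[...,2]>90)
    w=np.zeros(m.shape,np.uint8); cv2.circle(w,c,r,1,-1); m=(m&(w>0)).astype(np.uint8)
    cs=max(cv2.findContours(m,0,cv2.CHAIN_APPROX_NONE)[0],key=cv2.contourArea)
    return cv2.fitEllipse(cs)
E
python3 - <<'E'
from h import *
p,d=grab_frame("top"); ps,ds=grab_frame("scene")
for name,c,cs in (("yellow",(245,208),(236,215)),("red",(382,235),(354,280)),("green",(158,212),None),("blue",(335,211),(314,245))):
    for n,im,cc in (("top",p,c),("scene",ps,cs)):
        if cc is None: continue
        e=blob(n,im,name,cc,20); P=ray(n,e[0],.004); s=np.linalg.norm(ray(n,(e[0][0]+1,e[0][1]),.004)-P)
        print(name,n,np.round(e[0],1),np.round(e[1],1),P.round(4),"diam mm",np.round(np.array(e[1])*s*1e3,1))
for n,dd,im in (("top",d,p),("scene",ds,ps)):
    C=cloud(n,dd); S=ray("top",(430,228),.05); print(n,"S",S.round(3))
    m=(np.hypot(C[...,0]-S[0],C[...,1]-S[1])<.06)&(C[...,2]>.008)&(C[...,2]<.12)&(dd>0)
    Q=C[m]; print(m.sum(),Q[:,2].max())
    for a,b in ((.01,.024),(.028,.044),(.048,.062),(.066,.08),(.082,.1)):
        q=Q[(Q[:,2]>a)&(Q[:,2]<b)]
        if len(q): print(a,b,len(q),q.min(0).round(4),q.max(0).round(4))
for nm,uv in (("vial",(294,216)),("beaker",(203,214))):
    print(nm,ray("top",uv,.04).round(3))
a=cv2.resize(p[195:255,350:460],None,fx=5,fy=5,interpolation=2); u,v=np.int32(proj("scene",[S[0],S[1],.05]))
b=cv2.resize(ps[v-30:v+30,u-50:u+50],None,fx=5,fy=5,interpolation=2)
print(u,v)
cv2.imwrite("pics/st.png",cv2.cvtColor(np.vstack([a[:,:500],b]),cv2.COLOR_RGB2BGR))
E
```

```text
yellow top [244.7 207.5] [11.1 11.3] [0.5307 0.1367 0.004 ] diam mm [31.2 32. ]
yellow scene [236.1 214.9] [5.1 9.8] [0.5331 0.1419 0.004 ] diam mm [15.  28.5]
red top [381.9 234.1] [14.5 14.9] [ 0.4578 -0.2489  0.004 ] diam mm [40.7 41.8]
red scene [353.3 279.1] [12.2 17.9] [ 0.4593 -0.2444  0.004 ] diam mm [29.7 43.5]
green top [157.5 211.8] [16.1 17.1] [0.5168 0.3821 0.004 ] diam mm [45.2 48.3]
blue top [334. 211.] [21.9 22.4] [ 0.5222 -0.1152  0.004 ] diam mm [61.7 63.2]
blue scene [314.1 244.8] [15.8 23.9] [ 0.5237 -0.1105  0.004 ] diam mm [41.9 63.4]
top S [ 0.472 -0.37   0.05 ]
337 0.09897287785794015
0.01 0.024 46 [ 0.4495 -0.3883  0.0111] [ 0.4993 -0.3469  0.024 ]
0.028 0.044 61 [ 0.4488 -0.3974  0.0281] [ 0.4987 -0.3488  0.0438]
0.048 0.062 33 [ 0.4581 -0.3862  0.0481] [ 0.4912 -0.3568  0.0617]
0.066 0.08 21 [ 0.46   -0.3832  0.066 ] [ 0.4841 -0.361   0.0795]
0.082 0.1 35 [ 0.4641 -0.3858  0.0823] [ 0.4801 -0.3678  0.099 ]
scene S [ 0.472 -0.37   0.05 ]
596 0.09739550477533919
0.01 0.024 99 [ 0.4454 -0.3979  0.01  ] [ 0.4886 -0.3457  0.0239]
0.028 0.044 107 [ 0.4468 -0.3967  0.028 ] [ 0.4831 -0.3471  0.0439]
0.048 0.062 67 [ 0.4526 -0.389   0.0481] [ 0.4805 -0.3538  0.0619]
0.066 0.08 52 [ 0.457  -0.3852  0.0661] [ 0.4783 -0.3626  0.0793]
0.082 0.1 57 [ 0.4596 -0.3837  0.082 ] [ 0.4765 -0.3652  0.0974]
vial [ 0.504 -0.002  0.04 ]
beaker [0.508 0.247 0.04 ]
409 281
```

View pics/st.png

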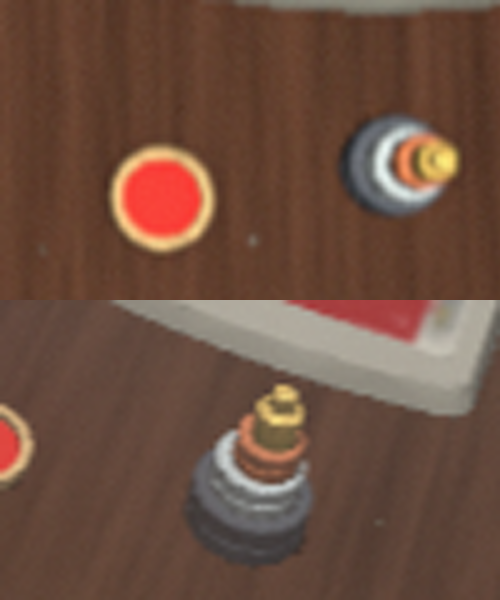

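The crop confirms the stack order: knobbed brass at top-view pixel (437,227), then copper, bright steel and dark steel. The red dish next to it is at (382,234). I'll move above the stack with the fingers closing along world y.

```bash
python3 -m pendant '{"translation":[[1,1.2,0],[2.4,2.9,-0.3],[3.9,4.6,-0.7],[5.4,6.4,-1.1],[6.9,8.2,-1.6],[8,9.5,-2],[8.4,10,-2.4],[8.4,10,-2.8],[8.4,10,-2.8],[8.4,10,-2.8]],"delta_rot":[[0,0,-0.5],[0,0,-1.2],[0,0,-2],[0,0,-2.8],[0,0,-3.6],[0,0,-4.2],[0,0,-4.55],[0,0,-4.55],[0,0,-4.55],[0,0,-4.55]]}' 1 20
python3 - <<'E'
from h import *
o=get_obs(); print(o["joints"].round(2))
p,d=grab_frame("top"); ps,ds=grab_frame("scene")
print(get_obs()["tcp_pos"])
P=[.47,-.373,.1]
out=[]
for n,im in (("top",p),("scene",ps)):
    u,v=np.int32(proj(n,P)); u=min(max(u,50),510); v=min(v,380)
    print(n,u-50,v-40); out.append(cv2.resize(im[v-40:v+40,u-50:u+50],None,fx=5,fy=5,interpolation=2))
cv2.imwrite("pics/a1.png",cv2.cvtColor(np.vstack(out)[:, :],cv2.COLOR_RGB2BGR)) if 0 else cv2.imwrite("pics/a1.png",cv2.cvtColor(cv2.resize(np.hstack(out),(800,320)),cv2.COLOR_RGB2BGR))
E
```

```text
clock: 1.45
tcp_pos: [0.4699, -0.3741, 0.1616]
orientation: [3.141, -0.004, -0.0]
contact_force: [0.4, 0.3, 0.8]
grip_width: 0.0854
gripper_force: 0.0
[ 0.56  0.43  0.    1.81 -0.    0.91 -1.  ]
[ 0.47033814 -0.37375983  0.16177211]
top 387 187
scene 364 227
```

View pics/a1.png

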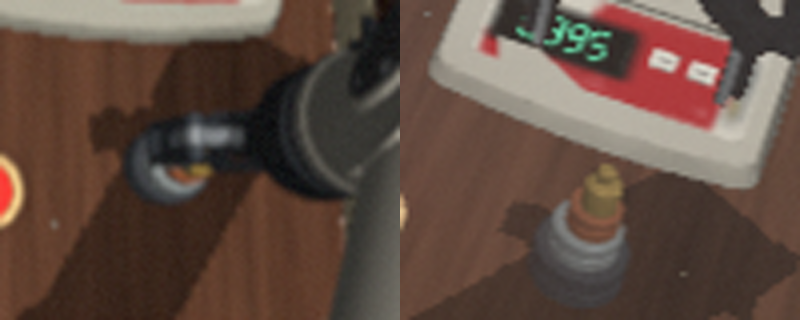

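```bash
python3 - <<'E'
from h import *
for y in (-.3735-.0427,-.3735,-.3735+.0427): print(proj("scene",[.4702,y,.176]))
print(ray("scene",(364+205/4,227+175/4),.093), ray("top",(437.4,227),.093))
E
```

```text
[443.23933381 249.50069587]
[422.03903015 242.80910648]
[401.60985555 236.36091357]
[ 0.46804909 -0.37578886  0.093     ] [ 0.47132522 -0.37589293  0.093     ]
```

Both views put the brass weight's axis at about (0.470, -0.375), and the fingers appear where expected to within 2 mm. I'll lower and grip with the tips about 8 mm above its underside, so they clear the holder's wall.

```bash
python3 -m pendant '{"translation":[[0,-0.05,-0.8],[0,-0.05,-1.8],[0,-0.05,-2.7],[0,-0.05,-3.3],[0,-0.05,-3.6],[0,-0.05,-3.6],[0,-0.05,-3.6]],"delta_rot":[[0,0,0],[0,0,0],[0,0,0],[0,0,0],[0,0,0],[0,0,0],[0,0,0]]}' 0.55
python3 -m pendant '{"translation":[[0,0,0],[0,0,0],[0,0,0],[0,0,0],[0,0,0],[0,0,0]],"delta_rot":[[0,0,0],[0,0,0],[0,0,0],[0,0,0],[0,0,0],[0,0,0]]}' 0 20
python3 - <<'E'
from h import *
ps,ds=grab_frame("scene")
u,v=np.int32(proj("scene",[.47,-.373,.07]))
cv2.imwrite("pics/a2.png",cv2.cvtColor(cv2.resize(ps[v-40:v+40,u-50:u+50],None,fx=6,fy=6,interpolation=2),cv2.COLOR_RGB2BGR))
E
```

```text
clock: 2.42
tcp_pos: [0.4713, -0.3742, 0.0721]
orientation: [3.141, -0.001, 0.002]
contact_force: [0.1, 0.3, -0.0]
grip_width: 0.0469
gripper_force: 0.0
clock: 3.18
tcp_pos: [0.4713, -0.3741, 0.0719]
orientation: [3.141, -0.001, 0.002]
contact_force: [-1.1, 0.1, 5.1]
grip_width: 0.0181
gripper_force: 20.7
```

View pics/a2.png

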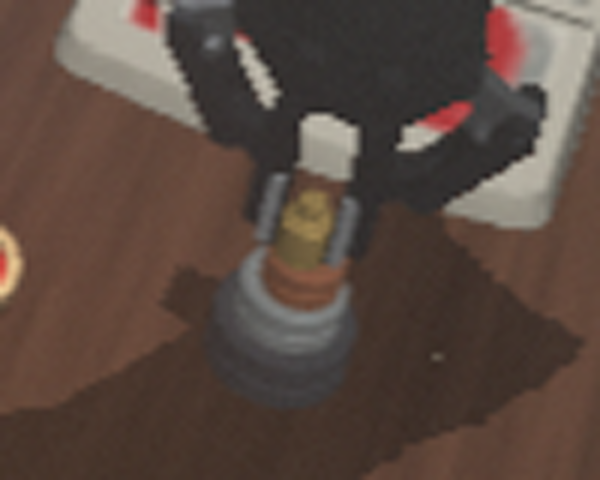

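Width 18 mm and grip 20.7 N: the brass body is held between the pads, clear of the copper. I'll lift and carry it.

```bash
python3 -m pendant '{"translation":[[0,0,0.1],[0,0,0.4],[0,0,0.9],[0,0,1.6],[0,0,2.3],[0,0,2.9],[0,0,3.1],[0,0.4,3.2],[0,1.2,3.2],[0.2,2.6,3.2],[0.4,4.3,3.2],[0.6,6.2,3.2]],"delta_rot":[[0,0,0],[0,0,0],[0,0,0],[0,0,0],[0,0,0],[0,0,0],[0,0,0],[0,0,0],[0,0,0],[0,0,0],[0,0,0],[0,0,0]]}'
python3 -m pendant '{"translation":[[0.2,1.9,0],[0.4,3.8,0],[0.6,5.7,0],[0.8,7.6,0],[1,9.5,0],[1.3,11.2,0],[1.5,12.6,0],[1.7,13.6,0],[1.8,14.1,0],[1.8,14.3,0],[1.8,14.3,0],[1.8,14.3,0]],"delta_rot":[[0,0,0],[0,0,0],[0,0,0],[0,0,0],[0,0,0],[0,0,0],[0,0,0],[0,0,0],[0,0,0],[0,0,0],[0,0,0],[0,0,0]]}'
python3 - <<'E'
from h import *
p,d=grab_frame("top"); ps,ds=grab_frame("scene")
print(get_obs()["tcp_pos"])
out=[]
for n,im in (("top",p),("scene",ps)):
    u,v=np.int32(proj(n,[.532,.139,.06])); print(n,u-50,v-40, proj(n,get_obs()["tcp_pos"]))
    out.append(cv2.resize(im[v-40:v+40,u-50:u+50],None,fx=4,fy=4,interpolation=2))
cv2.imwrite("pics/a3.png",cv2.cvtColor(np.hstack(out),cv2.COLOR_RGB2BGR))
E
```

```text
clock: 4.72
tcp_pos: [0.4853, -0.216, 0.1507]
orientation: [-3.141, -0.0, 0.002]
contact_force: [0.6, 0.7, -0.2]
grip_width: 0.0183
gripper_force: 20.2
clock: 6.22
tcp_pos: [0.5308, 0.1374, 0.1512]
orientation: [3.141, -0.003, -0.0]
contact_force: [0.5, 0.2, -0.3]
grip_width: 0.0183
gripper_force: 20.2
[0.53088215 0.13766338 0.1513138 ]
top 192 164 [239.18908797 200.17371549]
scene 184 160 [232.14677146 174.0680412 ]
```

View pics/a3.png

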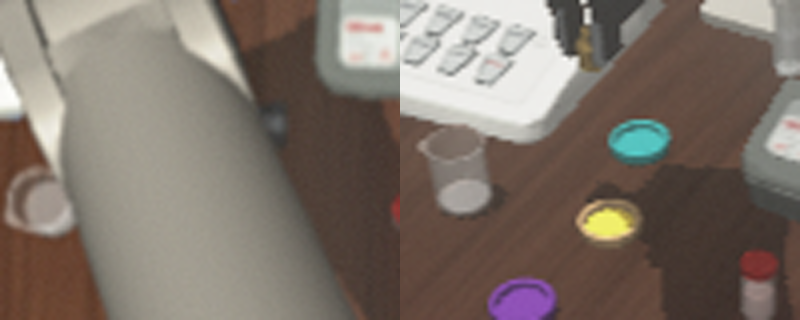

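```bash
python3 - <<'E'
from h import *
print(ray("scene",(184+188/4,160+66/4),.143), ray("scene",(184+209/4,160+219/4),.0095))
print(proj("scene",[.5308,.1374,.143]),proj("scene",[.5308,.1374,.01]))
E
```

```text
[0.52959777 0.14141226 0.143     ] [0.52885847 0.13793283 0.0095    ]
[232.5004879  176.65433484] [236.75343307 214.28132599]
```

With the scene camera's bias removed, the yellow holder is at about (0.531, 0.137), directly below the tool. Lowering.

```bash
python3 -m pendant '{"translation":[[0,0,-0.3],[0,0,-1],[0,0,-2],[0,0,-3],[0,0,-3.9],[0,0,-4.6],[0,0,-5],[0,0,-5.2],[0,0,-5.35],[0,0,-5.45],[0,0,-5.5],[0,0,-5.5]],"delta_rot":[[0,0,0],[0,0,0],[0,0,0],[0,0,0],[0,0,0],[0,0,0],[0,0,0],[0,0,0],[0,0,0],[0,0,0],[0,0,0],[0,0,0]]}'
```

```text
clock: 7.82
tcp_pos: [0.531, 0.1387, 0.014]
orientation: [-3.142, 0.001, -0.0]
contact_force: [-0.2, -0.6, -0.8]
grip_width: 0.0182
gripper_force: 20.2
```

```bash
python3 -m pendant '{"translation":[[0,0,-0.03],[0,0,-0.06],[0,0,-0.06],[0,0,-0.06]],"delta_rot":[[0,0,0],[0,0,0],[0,0,0],[0,0,0]]}'
python3 - <<'E'
from h import *
ps,ds=grab_frame("scene")
cv2.imwrite("pics/a4.png",cv2.cvtColor(cv2.resize(ps[175:235,196:276],None,fx=6,fy=6,interpolation=2),cv2.COLOR_RGB2BGR))
E
```

```text
clock: 8.32
tcp_pos: [0.5309, 0.1387, 0.0123]
orientation: [3.142, -0.0, 0.0]
contact_force: [0.1, -0.3, -0.4]
grip_width: 0.0181
gripper_force: 20.2
```

View pics/a4.png

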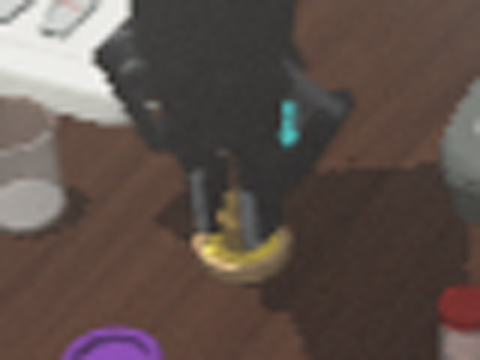

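The weight is inside the yellow dish (crop centre about (238,240)). I'll lower the last millimetre and release gently.

```bash
python3 -m pendant '{"translation":[[0,-0.03,-0.03],[0,-0.06,-0.04],[0,-0.06,-0.04]],"delta_rot":[[0,0,0],[0,0,0],[0,0,0]]}'
python3 -m pendant '{"translation":[[0,0,0],[0,0,0],[0,0,0],[0,0,0]],"delta_rot":[[0,0,0],[0,0,0],[0,0,0],[0,0,0]]}' 0.45
python3 -m pendant '{"translation":[[0,0,0.2],[0,0,0.7],[0,0,1.5],[0,0,2.5],[0,0,3.5],[0,0,4.5],[0,-0.4,5],[0,-1.2,5.3],[-0.2,-2.6,5.3],[-0.4,-4.3,5.3],[-0.6,-6.2,5.3],[-0.8,-8.1,5.3]],"delta_rot":[[0,0,0],[0,0,0],[0,0,0],[0,0,0],[0,0,0],[0,0,0],[0,0,0],[0,0,0],[0,0,0],[0,0,0],[0,0,0],[0,0,0]]}'
python3 - <<'E'
from h import *
p,d=grab_frame("top"); ps,ds=grab_frame("scene")
out=[]
for n,im,P in (("top",p,[.531,.137,.03]),("scene",ps,[.531,.137,.03]),("scene",ps,[.47,-.374,.04]),("top",p,[.47,-.374,.04])):
    u,v=np.int32(proj(n,P)); print(n,u-30,v-30)
    out.append(cv2.resize(im[v-30:v+30,u-30:u+30],(300,300),interpolation=2))
cv2.imwrite("pics/a5.png",cv2.cvtColor(np.vstack([np.hstack(out[:2]),np.hstack(out[2:])]),cv2.COLOR_RGB2BGR))
E
```

```text
clock: 8.75
tcp_pos: [0.5311, 0.1384, 0.0119]
orientation: [-3.14, -0.001, -0.001]
contact_force: [-2.2, 2.1, 4.8]
grip_width: 0.0184
gripper_force: 20.7
clock: 9.25
tcp_pos: [0.5309, 0.137, 0.0112]
orientation: [3.141, -0.001, -0.0]
contact_force: [0.0, 0.2, 0.2]
grip_width: 0.0386
gripper_force: 0.0
clock: 10.75
tcp_pos: [0.5101, -0.0675, 0.1439]
orientation: [3.141, -0.001, -0.0]
contact_force: [0.7, -0.6, -0.1]
grip_width: 0.0389
gripper_force: 0.0
top 213 176
scene 206 178
scene 380 255
top 400 199
```

View pics/a5.png

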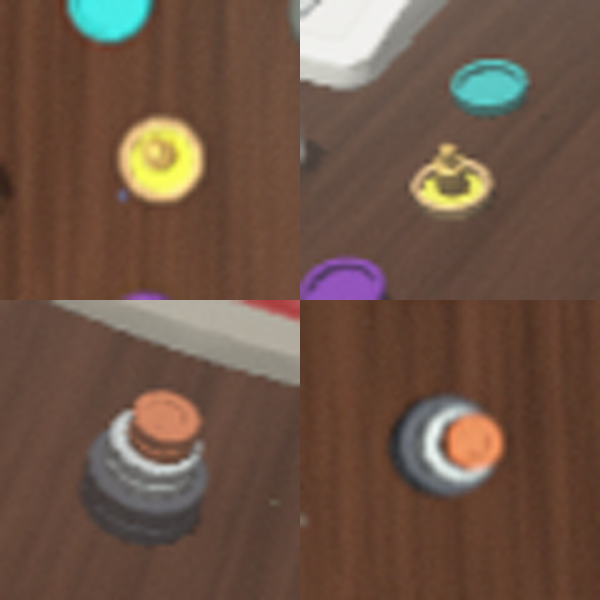

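The brass weight stands upright and central in the yellow dish (top view about (245,207)). The stack is undisturbed, with the copper top at (434.6,227) in the top view and (413,278.6) in the scene view.

```bash
python3 - <<'E'
from h import *
print(ray("top",(434.6,227),.064),ray("scene",(413,278.6),.064))
p,d=grab_frame("top")
e=blob("top",p,"red",(382,235),20); print("red",ray("top",e[0],.004))
print("dark", ray("top",(400+(392+502)/2/5-60,199+145/5),.026))
print(proj("top",[.4703,-.373,.026]),get_obs()["tcp_pos"])
E
```

```text
[ 0.47370138 -0.37787867  0.064     ] [ 0.47067993 -0.37560409  0.064     ]
red [ 0.45777279 -0.24861192  0.004     ]
dark [ 0.47402226 -0.37563244  0.026     ]
[428.49122599 229.3420539 ] [ 0.50979918 -0.06918562  0.14377261]
```

```bash
python3 -m pendant '{"translation":[[-0.2,-1.2,0],[-0.4,-3,0],[-0.7,-4.9,0],[-0.9,-6.8,0],[-1.1,-8.6,0],[-1.3,-10.2,-0.2],[-1.4,-11.4,-0.5],[-1.5,-12.1,-1],[-1.5,-12.3,-1.6],[-1.5,-12.3,-2.2],[-1.5,-12.3,-2.4],[-1.5,-12.3,-2.4]],"delta_rot":[[0,0,0],[0,0,0],[0,0,0],[0,0,0],[0,0,0],[0,0,0],[0,0,0],[0,0,0],[0,0,0],[0,0,0],[0,0,0],[0,0,0]]}' 0.65 25
python3 - <<'E'
from h import *
ps,ds=grab_frame("scene");print(get_obs()["tcp_pos"])
u,v=np.int32(proj("scene",[.47,-.373,.06]));print(u,v)
cv2.imwrite("pics/a6.png",cv2.cvtColor(cv2.resize(ps[v-30:v+30,u-40:u+40],None,fx=7,fy=7,interpolation=2),cv2.COLOR_RGB2BGR))
E
```

```text
clock: 12.4
tcp_pos: [0.4736, -0.3717, 0.0833]
orientation: [-3.141, -0.002, 0.001]
contact_force: [0.1, -0.0, -0.5]
grip_width: 0.0556
gripper_force: 0.0
[ 0.4737842  -0.37210346  0.0838863 ]
411 279
```

View pics/a6.png

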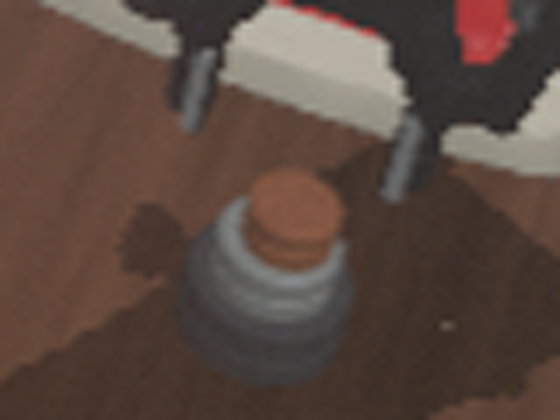

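```bash
python3 - <<'E'
from h import *
print(ray("scene",(412.6,272.6),.088),ray("scene",(413.1,278),.064))
E
```

```text
[ 0.46489513 -0.37171879  0.088     ] [ 0.47252391 -0.37535732  0.064     ]
```

```bash
python3 -m pendant '{"translation":[[-0.05,-0.16,-0.1],[-0.05,-0.16,-0.4],[-0.05,-0.16,-0.8],[-0.05,-0.16,-1.1],[-0.05,-0.16,-1.2],[-0.05,-0.16,-1.2]],"delta_rot":[[0,0,0],[0,0,0],[0,0,0],[0,0,0],[0,0,0],[0,0,0]]}'
python3 -m pendant '{"translation":[[0,0,0],[0,0,0],[0,0,0],[0,0,0],[0,0,0]],"delta_rot":[[0,0,0],[0,0,0],[0,0,0],[0,0,0],[0,0,0]]}' 0 25
```

```text
clock: 13.2
tcp_pos: [0.4721, -0.3767, 0.0536]
orientation: [-3.141, 0.0, 0.0]
contact_force: [0.3, -0.5, 0.1]
grip_width: 0.0555
gripper_force: 0.0
clock: 13.82
tcp_pos: [0.4724, -0.3769, 0.0542]
orientation: [3.141, -0.0, 0.001]
contact_force: [-1.2, 1.6, 5.7]
grip_width: 0.027
gripper_force: 24.8
```

```bash
python3 -m pendant '{"translation":[[0,0,0.1],[0,0,0.4],[0,0,0.9],[0,0,1.4],[-0.1,0.3,1.7],[-0.1,1.1,1.8],[-0.2,2.3,1.8],[-0.4,3.6,1.8],[-0.5,4.6,1.8],[-0.6,5.1,1.8],[-0.6,5.15,1.7],[-0.6,5.15,1.5]],"delta_rot":[[0,0,0],[0,0,0],[0,0,0],[0,0,0],[0,0,0],[0,0,0],[0,0,0],[0,0,0],[0,0,0],[0,0,0],[0,0,0],[0,0,0]]}'
python3 -m pendant '{"translation":[[0,0,-0.2],[0,0,-0.7],[0,0,-1.3],[0,0,-1.9],[0,0,-2.4],[0,0,-2.7],[0,0,-2.75],[0,0,-2.75]],"delta_rot":[[0,0,0],[0,0,0],[0,0,0],[0,0,0],[0,0,0],[0,0,0],[0,0,0],[0,0,0]]}'
python3 - <<'E'
from h import *
ps,ds=grab_frame("scene");print(get_obs()["tcp_pos"])
cv2.imwrite("pics/a7.png",cv2.cvtColor(cv2.resize(ps[240:300,314:394],None,fx=6,fy=6,interpolation=2),cv2.COLOR_RGB2BGR))
E
```

```text
clock: 15.32
tcp_pos: [0.4573, -0.2489, 0.0913]
orientation: [3.141, -0.002, 0.001]
contact_force: [0.2, -0.7, -2.2]
grip_width: 0.0274
gripper_force: 24.8
clock: 16.32
tcp_pos: [0.4574, -0.2482, 0.0228]
orientation: [3.141, -0.001, 0.001]
contact_force: [0.7, 0.4, -0.9]
grip_width: 0.0278
gripper_force: 24.8
[ 0.45743469 -0.24820649  0.02291676]
```

View pics/a7.png

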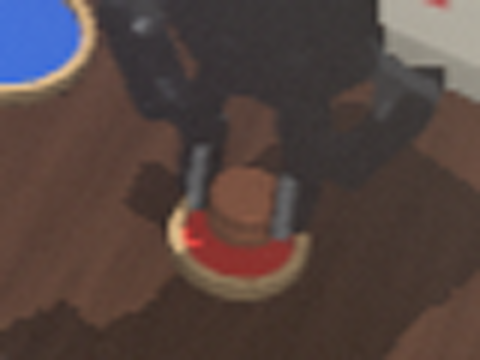

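The copper weight sits over the red dish, centred within 1–2 mm (crop (240,235)). I'll lower to the floor and release.

```bash
python3 -m pendant '{"translation":[[0,0,-0.1],[0,0,-0.2],[0,0,-0.3],[0,0,-0.38],[0,0,-0.42],[0,0,-0.45],[0,0,-0.45]],"delta_rot":[[0,0,0],[0,0,0],[0,0,0],[0,0,0],[0,0,0],[0,0,0],[0,0,0]]}'
```

```text
clock: 17.25
tcp_pos: [0.4571, -0.2481, 0.0122]
orientation: [-3.142, 0.001, 0.0]
contact_force: [-3.2, 0.8, 12.0]
grip_width: 0.0273
gripper_force: 25.8
```

```bash
python3 -m pendant '{"translation":[[0,0,0.03],[0,0,0.03],[0,0,0.03],[0,0,0.03]],"delta_rot":[[0,0,0],[0,0,0],[0,0,0],[0,0,0]]}' 0.6
python3 -m pendant '{"translation":[[0,0,0.2],[0,0,0.8],[0,0,1.6],[0,0,2.6],[0,0,3.4],[0.2,1,4],[0.5,2.5,4],[0.7,3.5,4],[0.7,3.6,4],[0.7,3.6,4]],"delta_rot":[[0,0,0],[0,0,0],[0,0,0],[0,0,0],[0,0,0],[0,0,0],[0,0,0],[0,0,0],[0,0,0],[0,0,0]]}' 0.6
python3 - <<'E'
from h import *
p,d=grab_frame("top"); ps,ds=grab_frame("scene")
out=[]
for n,im,P in (("top",p,[.458,-.248,.03]),("scene",ps,[.458,-.248,.03]),("scene",ps,[.47,-.374,.04]),("top",p,[.47,-.374,.04])):
    u,v=np.int32(proj(n,P)); print(n,u-30,v-30)
    out.append(cv2.resize(im[v-30:v+30,u-30:u+30],(300,300),interpolation=2))
cv2.imwrite("pics/a8.png",cv2.cvtColor(np.vstack([np.hstack(out[:2]),np.hstack(out[2:])]),cv2.COLOR_RGB2BGR))
for n,dd in (("top",d),("scene",ds)):
    C=cloud(n,dd); m=(np.hypot(C[...,0]-.472,C[...,1]+.375)<.025)&(abs(C[...,2]-.046)<.004)
    print(n,m.sum(),C[m].min(0),C[m].max(0),C[m].mean(0), C[m][:,:2].mean(0))
E
```

```text
clock: 17.75
tcp_pos: [0.4571, -0.2481, 0.012]
orientation: [-3.142, 0.0, 0.0]
contact_force: [0.1, 0.3, -0.6]
grip_width: 0.0513
gripper_force: 0.0
clock: 19.0
tcp_pos: [0.4745, -0.1588, 0.1126]
orientation: [3.141, -0.001, 0.001]
contact_force: [-0.5, -0.6, 0.1]
grip_width: 0.0513
gripper_force: 0.0
top 353 203
scene 325 242
scene 380 255
top 400 199
top 152 [ 0.45363796 -0.39415623  0.04213021] [ 0.49175429 -0.35479757  0.04995456] [ 0.47265993 -0.37439899  0.04594549] [ 0.47265993 -0.37439899]
scene 199 [ 0.45152    -0.39148749  0.04233353] [ 0.4940346  -0.35271632  0.04984017] [ 0.47030136 -0.37199154  0.04644921] [ 0.47030136 -0.37199154]
```

View pics/a8.png

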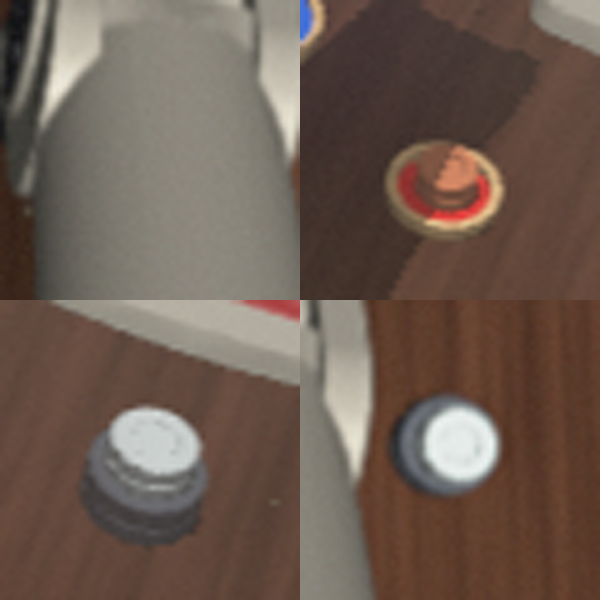

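Copper is flat in the red dish. The steel disc's top is at about (0.472, -0.374) at the expected 46 mm height. Next: steel.

```bash
python3 -m pendant '{"translation":[[0,-0.8,0.1],[0,-2.2,0.1],[0,-4,0],[0,-5.8,0],[-0.1,-7.4,0],[-0.1,-8.4,-0.3],[-0.1,-8.6,-0.9],[-0.1,-8.6,-1.6],[-0.1,-8.6,-2.3],[-0.1,-8.6,-2.9],[-0.1,-8.6,-3.15],[-0.1,-8.6,-3.15]],"delta_rot":[[0,0,0],[0,0,0],[0,0,0],[0,0,0],[0,0,0],[0,0,0],[0,0,0],[0,0,0],[0,0,0],[0,0,0],[0,0,0],[0,0,0]]}' 0.9 35
python3 -m pendant '{"translation":[[0,0,0],[0,0,0]],"delta_rot":[[0,0,0],[0,0,0]]}'
```

```text
clock: 20.6
tcp_pos: [0.472, -0.3727, 0.0328]
orientation: [-3.141, -0.0, 0.001]
contact_force: [0.1, 0.3, 0.4]
grip_width: 0.0772
gripper_force: 0.0
clock: 20.85
tcp_pos: [0.4725, -0.3734, 0.0339]
orientation: [3.141, -0.001, 0.002]
contact_force: [0.6, -0.0, -0.1]
grip_width: 0.0768
gripper_force: 0.0
```

```bash
python3 -m pendant '{"translation":[[0,0,0],[0,0,0],[0,0,0],[0,0,0],[0,0,0],[0,0,0]],"delta_rot":[[0,0,0],[0,0,0],[0,0,0],[0,0,0],[0,0,0],[0,0,0]]}' 0 35
```

```text
clock: 21.6
tcp_pos: [0.4723, -0.3735, 0.0339]
orientation: [3.141, -0.001, 0.001]
contact_force: [-1.4, 1.1, 5.6]
grip_width: 0.0371
gripper_force: 34.8
```

```bash
python3 -m pendant '{"translation":[[0,0,0.1],[0,0,0.4],[0,0,1],[0,0,1.8],[0,0,2.7],[0,0,3.5],[0,0,4.2],[0.1,0.4,4.6],[0.1,1.2,4.8],[0.2,2.5,4.8],[0.3,4.2,4.8],[0.4,6,4.8]],"delta_rot":[[0,0,0],[0,0,0],[0,0,0],[0,0,0],[0,0,0],[0,0,0],[0,0,0],[0,0,0],[0,0,0],[0,0,0],[0,0,0],[0,0,0]]}'
python3 -m pendant '{"translation":[[0.1,1.9,0],[0.2,3.8,0],[0.3,5.7,0],[0.4,7.6,0],[0.5,9.5,0],[0.6,11.4,0],[0.7,13.3,0],[0.8,15.2,0],[0.9,17.1,0],[1,18.8,0],[1.1,20.2,0],[1.2,21.2,0]],"delta_rot":[[0,0,0],[0,0,0],[0,0,0],[0,0,0],[0,0,0],[0,0,0],[0,0,0],[0,0,0],[0,0,0],[0,0,0],[0,0,0],[0,0,0]]}'
python3 - <<'E'
from h import *
ps,ds=grab_frame("scene");o=get_obs();print(o["tcp_pos"],o["joints"].round(2),o["grip_width"],proj("scene",[.517,.382,.004]),proj("scene",[.51,.382,.1]))
E
```

```text
clock: 23.1
tcp_pos: [0.4815, -0.2201, 0.1528]
orientation: [-3.141, -0.001, 0.002]
contact_force: [0.7, -0.2, -2.0]
grip_width: 0.037
gripper_force: 35.4
clock: 24.6
tcp_pos: [0.5101, 0.3095, 0.1528]
orientation: [3.141, 0.004, -0.003]
contact_force: [0.5, 0.1, -2.3]
grip_width: 0.0372
gripper_force: 35.4
[0.51027734 0.31306597 0.15309158] [-0.46  0.45 -0.24  1.8   0.13  0.9  -2.33] 0.03756411852915881 [167.8258304  195.16605894] [159.97948237 170.69641843]
```

```bash
python3 -m pendant '{"translation":[[0.1,0.8,0],[0.2,1.7,-0.2],[0.2,2.4,-0.7],[0.2,2.7,-1.4],[0.2,2.7,-2],[0.2,2.7,-2.4],[0.2,2.7,-2.4],[0.2,2.7,-2.4]],"delta_rot":[[0,0,0],[0,0,0],[0,0,0],[0,0,0],[0,0,0],[0,0,0],[0,0,0],[0,0,0]]}'
python3 - <<'E'
from h import *
p,d=grab_frame("top");ps,ds=grab_frame("scene");o=get_obs();print(o["tcp_pos"],o["joints"].round(2))
out=[]
for n,im in (("top",p),("scene",ps)):
    u,v=np.int32(proj(n,[.517,.382,.03])); print(n,u-40,v-40)
    out.append(cv2.resize(im[v-40:v+40,u-40:u+40],(400,400),interpolation=2))
cv2.imwrite("pics/a9.png",cv2.cvtColor(np.hstack(out),cv2.COLOR_RGB2BGR))
E
```

```text
clock: 25.65
tcp_pos: [0.5176, 0.3742, 0.0938]
orientation: [-3.141, 0.002, -0.001]
contact_force: [-0.1, 1.0, -2.4]
grip_width: 0.037
gripper_force: 35.5
[0.51766301 0.37455265 0.09410389] [-0.56  0.58 -0.23  1.74  0.17  0.84 -2.43]
top 114 170
scene 126 148
```

View pics/a9.png

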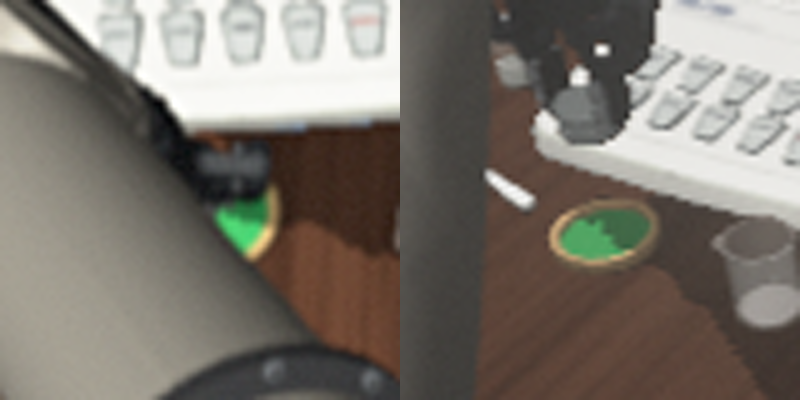

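```bash
python3 - <<'E'
from h import *
print("hold",ray("scene",(166.8,194.6),.01),"w",ray("scene",(162.2,173.2),.086)); print(proj("scene",[.5177,.3746,.086]))
E
```

```text
hold [0.51226558 0.38062734 0.01      ] w [0.51734583 0.38346322 0.086     ]
[164.60279313 173.90528229]
```

The two views disagree by a few mm here, so I'll lower to just above the rim, where parallax vanishes, and look again.

```bash
python3 -m pendant '{"translation":[[0,0.14,-0.3],[0,0.14,-0.9],[0,0.14,-1.6],[0,0.14,-2.2],[0,0.14,-2.6],[0,0.14,-2.6],[0,0.14,-2.6]],"delta_rot":[[0,0,0],[0,0,0],[0,0,0],[0,0,0],[0,0,0],[0,0,0],[0,0,0]]}'
python3 - <<'E'
from h import *
ps,ds=grab_frame("scene");p,d=grab_frame("top");o=get_obs();print(o["tcp_pos"])
a=cv2.resize(ps[165:215,136:206],(560,400),interpolation=2); b=cv2.resize(p[190:240,130:160],(240,400),interpolation=2)
cv2.imwrite("pics/a10.png",cv2.cvtColor(np.hstack([a,b]),cv2.COLOR_RGB2BGR))
E
```

```text
clock: 26.62
tcp_pos: [0.5174, 0.3782, 0.0287]
orientation: [-3.141, 0.0, -0.001]
contact_force: [-0.1, -0.2, -3.1]
grip_width: 0.037
gripper_force: 35.5
[0.51759694 0.3783148  0.02903741]
```

View pics/a10.png

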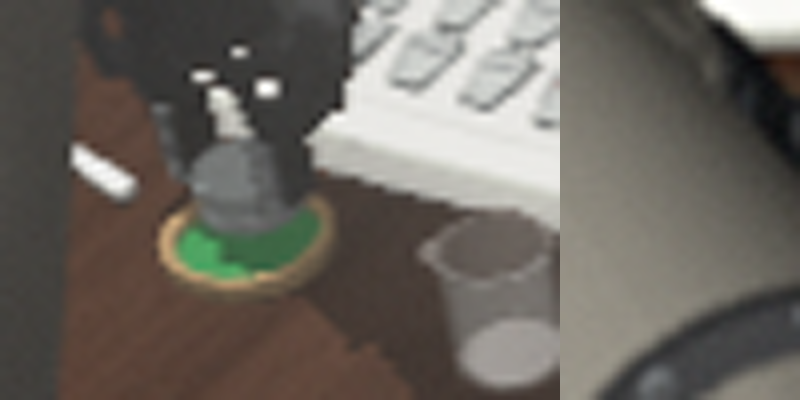

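```bash
python3 - <<'E'
from h import *
a=np.linspace(0,2*np.pi,90)
def ext(c,z,r):
    q=np.array([proj("scene",[c[0]+r*np.cos(t),c[1]+r*np.sin(t),z]) for t in a]); q=(q-[136,165])*8
    return np.r_[q.min(0),q.max(0)].round()
print("w bottom",ext((.5176,.3783),.0211,.02),"w top",ext((.5176,.3783),.0411,.02))
for c in ((.5176,.3783),(.5176,.3733),(.5126,.3783)): print("rim",c,ext(c,.01,.033))
E
```

```text
w bottom [201. 177. 307. 240.] w top [191. 135. 298. 198.]
rim (0.5176, 0.3783) [173. 179. 347. 284.]
rim (0.5176, 0.3733) [183. 183. 357. 288.]
rim (0.5126, 0.3783) [164. 186. 339. 292.]
```

The holder's centre lies about 5 mm nearer in x than the weight; y agrees. I'll correct x by -4 mm and set the weight down.

```bash
python3 -m pendant '{"translation":[[-0.1,0,0],[-0.16,0,-0.1],[-0.16,0,-0.25],[-0.16,0,-0.4],[-0.16,0,-0.5],[-0.16,0,-0.6],[-0.16,0,-0.65],[-0.16,0,-0.69],[-0.16,0,-0.69]],"delta_rot":[[0,0,0],[0,0,0],[0,0,0],[0,0,0],[0,0,0],[0,0,0],[0,0,0],[0,0,0],[0,0,0]]}'
```

```text
clock: 27.85
tcp_pos: [0.5131, 0.3779, 0.0119]
orientation: [3.141, -0.0, 0.0]
contact_force: [-2.8, -1.6, 5.0]
grip_width: 0.0371
gripper_force: 36.2
```

```bash
python3 -m pendant '{"translation":[[0,0,0],[0,0,0],[0,0,0],[0,0,0]],"delta_rot":[[0,0,0],[0,0,0],[0,0,0],[0,0,0]]}' 0.7
python3 -m pendant '{"translation":[[0,0,0.2],[0,0,0.8],[0,0,1.6],[0,0,2.6],[0,0,3.6],[0,0,4.6],[0,-0.4,5.2],[0,-1.2,5.6],[-0.1,-2.6,5.6],[-0.1,-4.3,5.6],[-0.2,-6.2,5.6],[-0.3,-8.1,5.6]],"delta_rot":[[0,0,0],[0,0,0],[0,0,0],[0,0,0],[0,0,0],[0,0,0],[0,0,0],[0,0,0],[0,0,0],[0,0,0],[0,0,0],[0,0,0]]}' 0.7
python3 -m pendant '{"translation":[[-0.1,-1.9,0],[-0.2,-3.8,0],[-0.3,-5.7,0],[-0.4,-7.6,0],[-0.5,-9.5,0],[-0.6,-11.4,0],[-0.6,-12.8,0],[-0.6,-13.5,0],[-0.6,-13.8,0],[-0.6,-13.8,0]],"delta_rot":[[0,0,0],[0,0,0],[0,0,0],[0,0,0],[0,0,0],[0,0,0],[0,0,0],[0,0,0],[0,0,0],[0,0,0]]}' 1
python3 - <<'E'
from h import *
p,d=grab_frame("top"); ps,ds=grab_frame("scene")
print(get_obs()["tcp_pos"])
out=[]
for n,im,P in (("top",p,[.515,.36,.03]),("scene",ps,[.515,.36,.03]),("scene",ps,[.47,-.374,.02]),("top",p,[.47,-.374,.02])):
    u,v=np.int32(proj(n,P)); print(n,u-30,v-30)
    out.append(cv2.resize(im[v-30:v+30,u-30:u+30],(300,300),interpolation=2))
cv2.imwrite("pics/a11.png",cv2.cvtColor(np.vstack([np.hstack(out[:2]),np.hstack(out[2:])]),cv2.COLOR_RGB2BGR))
for n,dd in (("top",d),("scene",ds)):
    C=cloud(n,dd); m=(np.hypot(C[...,0]-.472,C[...,1]+.375)<.035)&(abs(C[...,2]-.026)<.004)
    print(n,m.sum(),C[m].min(0).round(4),C[m].max(0).round(4),C[m].mean(0).round(4))
    m=(np.hypot(C[...,0]-.515,C[...,1]-.378)<.026)&(abs(C[...,2]-.024)<.004)
    if m.any(): print(n,"steel",m.sum(),C[m].mean(0).round(4))
for n,im,cc in (("top",p,(335,211)),("scene",ps,(314,245))):
    e=blob(n,im,"blue",cc,22); print("blue",n,np.round(e[1],1),ray(n,e[0],.004))
E
```

```text
clock: 28.35
tcp_pos: [0.5132, 0.3779, 0.011]
orientation: [3.142, -0.0, 0.0]
contact_force: [0.1, -0.6, -0.0]
grip_width: 0.0599
gripper_force: 0.0
clock: 29.85
tcp_pos: [0.5048, 0.1719, 0.1508]
orientation: [3.14, -0.003, -0.002]
contact_force: [0.6, -0.5, -1.0]
grip_width: 0.0597
gripper_force: 0.0
clock: 31.1
tcp_pos: [0.4905, -0.1689, 0.1509]
orientation: [-3.141, -0.0, 0.001]
contact_force: [0.0, 0.5, -0.2]
grip_width: 0.0855
gripper_force: 0.0
[ 0.49077351 -0.16807899  0.15099972]
top 132 181
scene 141 160
scene 378 261
top 398 199
top 237 [ 0.449  -0.3998  0.022 ] [ 0.4993 -0.3525  0.0299] [ 0.4733 -0.3769  0.0259]
top steel 148 [0.5134 0.3768 0.0239]
scene 353 [ 0.4457 -0.3979  0.022 ] [ 0.4997 -0.3456  0.0299] [ 0.4712 -0.3722  0.0265]
scene steel 81 [0.5112 0.3765 0.0249]
blue top [20.6 21.9] [ 0.52269805 -0.11225116  0.004     ]
blue scene [15.8 23.8] [ 0.5237371  -0.11034438  0.004     ]
```

View pics/a11.png

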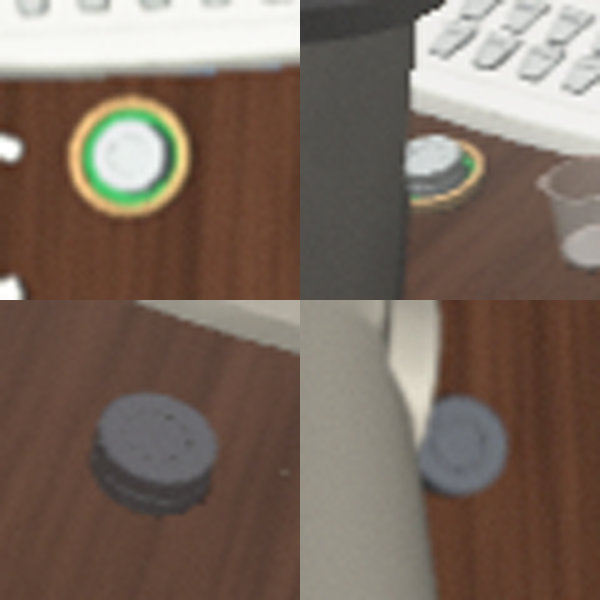

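Steel sits flat and central in green (top view about (158,212)). The dark disc is at about (0.472, -0.373). Going for it.

```bash
python3 -m pendant '{"translation":[[-0.1,-0.8,0],[-0.2,-2.2,0],[-0.4,-4,0],[-0.5,-5.8,0],[-0.7,-7.2,-0.2],[-0.75,-8,-0.8],[-0.75,-8.2,-1.7],[-0.75,-8.2,-2.8],[-0.75,-8.2,-3.8],[-0.75,-8.2,-4.7],[-0.75,-8.2,-5.2],[-0.75,-8.2,-5.2]],"delta_rot":[[0,0,0],[0,0,0],[0,0,0],[0,0,0],[0,0,0],[0,0,0],[0,0,0],[0,0,0],[0,0,0],[0,0,0],[0,0,0],[0,0,0]]}' 1 60
python3 -m pendant '{"translation":[[0,0,-0.2],[0,0,-0.4],[0,0,-0.5],[0,0,-0.5],[0,0,-0.5]],"delta_rot":[[0,0,0],[0,0,0],[0,0,0],[0,0,0],[0,0,0]]}'
```

```text
clock: 32.7
tcp_pos: [0.4717, -0.3732, 0.0199]
orientation: [-3.14, -0.002, 0.003]
contact_force: [0.2, -0.1, -0.3]
grip_width: 0.0854
gripper_force: 0.0
clock: 33.33
tcp_pos: [0.4719, -0.3747, 0.0087]
orientation: [3.141, -0.0, 0.0]
contact_force: [-0.3, -0.3, -0.4]
grip_width: 0.0852
gripper_force: 0.0
```

```bash
python3 -m pendant '{"translation":[[0,0,0],[0,0,0],[0,0,0],[0,0,0],[0,0,0],[0,0,0]],"delta_rot":[[0,0,0],[0,0,0],[0,0,0],[0,0,0],[0,0,0],[0,0,0]]}' 0 60
python3 -m pendant '{"translation":[[0,0,0.1],[0,0,0.3],[0,0,0.7],[0,0,1.2],[0,0,1.6],[0,0,1.8],[0,0,1.8]],"delta_rot":[[0,0,0],[0,0,0],[0,0,0],[0,0,0],[0,0,0],[0,0,0],[0,0,0]]}'
```

```text
clock: 34.08
tcp_pos: [0.472, -0.3749, 0.0092]
orientation: [3.141, -0.001, 0.001]
contact_force: [-1.5, 0.3, 4.9]
grip_width: 0.0505
gripper_force: 61.8
clock: 34.95
tcp_pos: [0.4721, -0.3747, 0.0541]
orientation: [3.141, -0.001, 0.001]
contact_force: [0.7, -0.4, -6.7]
grip_width: 0.0503
gripper_force: 63.3
```

```bash
python3 -m pendant '{"translation":[[0,0,0.4],[0.1,0.4,1],[0.2,1.2,1.2],[0.4,2.4,1.2],[0.7,3.9,1.2],[1.1,5.5,1.2],[1.4,7.1,1.2],[1.7,8.5,1.2],[1.9,9.6,1.2],[2,10.2,1.1],[2,10.4,0.8],[2,10.4,0.4]],"delta_rot":[[0,0,0],[0,0,0],[0,0,0],[0,0,0],[0,0,0],[0,0,0],[0,0,0],[0,0,0],[0,0,0],[0,0,0],[0,0,0],[0,0,0]]}'
python3 -m pendant '{"translation":[[0,0,-0.5],[0,0,-1],[0,0,-1.4],[0,0,-1.4],[0,0,-1.4]],"delta_rot":[[0,0,0],[0,0,0],[0,0,0],[0,0,0],[0,0,0]]}'
python3 - <<'E'
from h import *
ps,ds=grab_frame("scene");o=get_obs();print(o["tcp_pos"],o["grip_width"])
cv2.imwrite("pics/a12.png",cv2.cvtColor(cv2.resize(ps[205:265,274:354],(640,480),interpolation=2),cv2.COLOR_RGB2BGR))
a=np.linspace(0,2*np.pi,90); x,y,z=o["tcp_pos"]
def ext(c,z,r):
    q=np.array([proj("scene",[c[0]+r*np.cos(t),c[1]+r*np.sin(t),z]) for t in a]); q=(q-[274,205])*8
    return np.r_[q.min(0),q.max(0)].round()
print("w bottom",ext((x,y),z-.0092,.027),"w top",ext((x,y),z+.0168,.027))
for c in ((x,y),(x,y+.005),(x+.005,y)): print("rim",c,ext(c,.01,.04))
E
```

```text
clock: 36.45
tcp_pos: [0.5215, -0.1151, 0.063]
orientation: [3.141, -0.001, -0.0]
contact_force: [-0.3, -0.7, -5.7]
grip_width: 0.0507
gripper_force: 63.6
clock: 37.08
tcp_pos: [0.5222, -0.1147, 0.0287]
orientation: [3.142, -0.0, 0.001]
contact_force: [0.5, 1.0, -5.2]
grip_width: 0.0504
gripper_force: 63.6
[ 0.52229305 -0.11463248  0.02891189] 0.0506851007335744
w bottom [250. 235. 414. 350.] w top [251. 178. 419. 293.]
rim (np.float64(0.5222930492870677), np.float64(-0.11463247843067603)) [210. 230. 452. 400.]
rim (np.float64(0.5222930492870677), np.float64(-0.10963247843067603)) [196. 225. 438. 395.]
rim (np.float64(0.5272930492870677), np.float64(-0.11463247843067603)) [216. 221. 458. 390.]
```

View pics/a12.png

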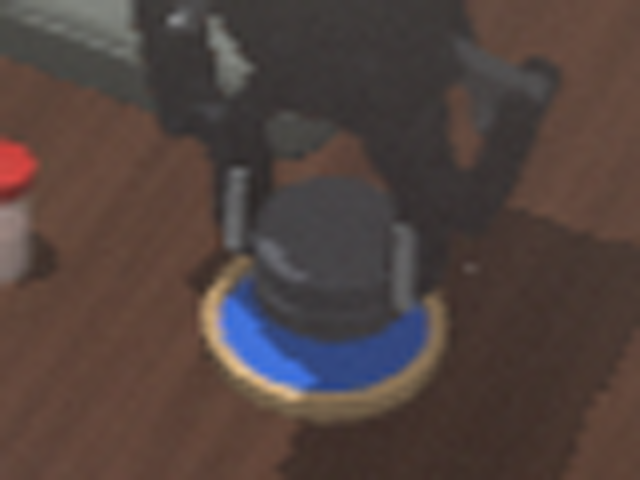

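The weight is 4–5 mm too far in +x relative to the blue rim (crop: rim 200–447, weight bottom edge at y≈340). I'll correct -4 mm in x and set it down.

```bash
python3 -m pendant '{"translation":[[-0.1,0,0],[-0.16,0.02,-0.1],[-0.16,0.02,-0.25],[-0.16,0.02,-0.4],[-0.16,0.02,-0.5],[-0.16,0.02,-0.57],[-0.16,0.02,-0.61],[-0.16,0.02,-0.64],[-0.16,0.02,-0.64]],"delta_rot":[[0,0,0],[0,0,0],[0,0,0],[0,0,0],[0,0,0],[0,0,0],[0,0,0],[0,0,0],[0,0,0]]}'
```

```text
clock: 38.25
tcp_pos: [0.5179, -0.1141, 0.0132]
orientation: [3.142, -0.0, 0.0]
contact_force: [-3.7, 0.7, 4.2]
grip_width: 0.0507
gripper_force: 64.7
```

Touching down: the force went from -5.2 N to +4.2 N. Release, rise and check everything.

```bash
python3 -m pendant '{"translation":[[0,0,0],[0,0,0],[0,0,0],[0,0,0],[0,0,0]],"delta_rot":[[0,0,0],[0,0,0],[0,0,0],[0,0,0],[0,0,0]]}' 0.9
python3 -m pendant '{"translation":[[0,0,0.2],[0,0,0.8],[0,0,1.6],[0,0,2.6],[0,0,3.6],[0,0,4.6],[0,-0.5,5.4],[0,-1.5,5.8],[-0.2,-3,5.8],[-0.4,-4.8,5.8],[-0.6,-6.6,5.8],[-0.8,-8.4,5.8]],"delta_rot":[[0,0,0],[0,0,0],[0,0,0],[0,0,0],[0,0,0],[0,0,0],[0,0,0],[0,0,0],[0,0,0],[0,0,0],[0,0,0],[0,0,0]]}'
python3 -m pendant '{"translation":[[-0.2,-1.5,0],[-0.4,-2.8,0],[-0.5,-3.6,0],[-0.5,-4,0],[-0.5,-4,0],[-0.5,-4,0],[-0.5,-4,0],[-0.5,-4,0]],"delta_rot":[[0,0,0],[0,0,0],[0,0,0],[0,0,0],[0,0,0],[0,0,0],[0,0,0],[0,0,0]]}'
python3 - <<'E'
from h import *
p,d=grab_frame("top"); ps,ds=grab_frame("scene")
out=[p[180:260,120:400],ps[170:310,130:410]]
cv2.imwrite("pics/a13.png",cv2.cvtColor(cv2.resize(np.vstack(out),(760,597),interpolation=2),cv2.COLOR_RGB2BGR))
for nm,x,y,zt,r in (("200",.5134,.378,.024,.024),("100",.457,-.248,.022,.02),("500",.518,-.114,.030,.03)):
    for n,dd in (("top",d),("scene",ds)):
        C=cloud(n,dd); m=(np.hypot(C[...,0]-x,C[...,1]-y)<r)&(abs(C[...,2]-zt)<.005)
        if m.any(): print(nm,n,m.sum(),C[m].mean(0).round(4),"z med",np.median(C[m][:,2]).round(4))
E
```

```text
clock: 38.88
tcp_pos: [0.5179, -0.1141, 0.0125]
orientation: [3.142, -0.001, 0.0]
contact_force: [-0.2, 1.1, 1.1]
grip_width: 0.077
gripper_force: 0.0
clock: 40.38
tcp_pos: [0.4977, -0.3255, 0.1589]
orientation: [3.141, -0.0, 0.002]
contact_force: [0.5, 0.0, -0.1]
grip_width: 0.0771
gripper_force: 0.0
clock: 41.38
tcp_pos: [0.4857, -0.4234, 0.1576]
orientation: [-3.141, -0.001, -0.0]
contact_force: [0.7, -0.2, 1.2]
grip_width: 0.0771
gripper_force: 0.0
200 top 156 [0.5139 0.3767 0.0236] z med 0.0233
100 top 87 [ 0.4579 -0.2474  0.022 ] z med 0.0223
100 scene 104 [ 0.4548 -0.2451  0.0225] z med 0.0225
500 top 284 [ 0.5197 -0.114   0.0298] z med 0.0297
500 scene 260 [ 0.5168 -0.1122  0.0307] z med 0.0308
```

View pics/a13.png

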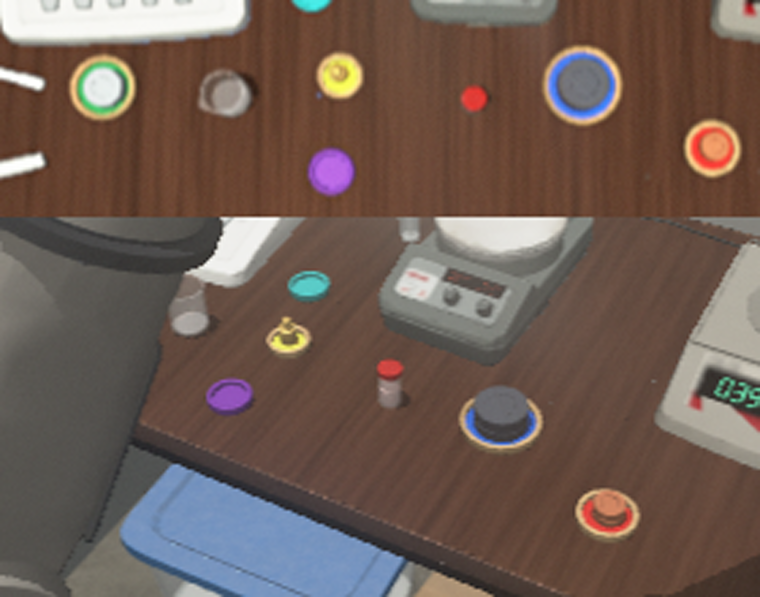

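All four weights are flat and central in their own holders: green (102,88), yellow (340,75), blue (582,85) and red (712,147) in the picture. Their top faces are at the expected heights of 24, 22 and 30 mm for the three discs measured. The beaker (225,92) and vial (474,98) stand where they were, so I'm handing in.

```bash
python3 -c "
from bench import hand_in; print(hand_in())"
```

```text
the job is handed in; nothing more can be done
None
```

All four weights were moved one at a time from the top and stand flat in their own holders, with the beaker and vial still upright where they were; I handed the job in at about 41 s, and no verdict was returned.

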